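# Turn the turner's case lid-down and stack it on the tin

## Task

Pinch the white-lidded grey case that leans in its wooden cradle by its paired tongues, so that base and lid stay shut together, and turn it over so that the lid, which now faces up, faces down. Lay it in the other cradle, squarely and centrally on top of the metal tin that leans there, lid flat against the tin, hinge edge resting on the ledge and tongues uppermost. Never let the lid swing open, and leave the tin in its place.

Things in the scene. Friction and masses are not known exactly. Their poses are not given: they have to be found in the camera images.
- case: Hinged case, grey base, white lid, 110 g; closed body 64 x 100 x 44 mm (x, y, z), origin at its middle, z out through the lid. On the side at -x are two tongues (see the lid), on the other the hinge. It leans in a cradle like out_cradle: x down the slope (50 deg below level, roughly towards the robot's left), z 40 deg above level, to the left. A half turn about x turns it over with the same slope.
- case_lid (a joint): Lid hinge along the edge x = +32 mm, z = 0 of the case: 0 shut, rad, to 1.9; swings freely, no latch. Base and lid each have a flat tongue, face to face: together 12 mm thick (z), 40 mm wide (y), from x = -32 to -72 mm in the case frame, clear on both faces. Pinched along z with 40 N, tool along the case's +x, TCP at x = -58 mm (fingertips clear the body), the case holds shut.
- tin: Plain closed metal tin without tongue, 54 x 80 x 30 mm (x, y, z), 250 g, loose; origin at its middle. It leans in out_cradle, flat on the sloping back and standing on the ledge, x down the slope, z out of its exposed face, on which the case is to lie.
- out_cradle: Fixed wooden cradle; origin on the bench, x roughly to the robot's left, z up, y its width (130 mm). A back 60 mm long, rising along (-0.643, 0, 0.766), and a ledge 100 mm deep, rising along (0.766, 0, 0.643), meet on the line x = 0, z = 30 mm. The case lies on the tin with its hinge edge on the ledge if its middle is at x = 19, y = 0, z = 88 mm and its x is down the slope, z towards the back.
There are look-alikes about, which are no part of the job. What is shaped like the out_cradle but turquoise is not meant. Leave any blue look-alike of the tin alone.

How it is judged:
At the end, for the whole second after the job is handed in: The shut case (lid under 0.1 rad) rests on the tin in the out_cradle, turned over: middle within 15 mm (x, z) and 20 mm (y) of the place given, lid facing down within 12 degrees of the slope, tongues up, square within 11 degrees, touching the tin, at rest; tin within 20 mm of its start (x of case in the frame of out_cradle between 0.004 and 0.034 m and y of case in the frame of out_cradle between -0.02 and 0.02 m and z of case in the frame of out_cradle between 0.073 and 0.103 m and angle between case's own z axis and vertical between 2.05 and 2.49 rad and angle between case's own x axis and vertical above 2.22 rad and angle between the y axis of case and the y axis of out_cradle, either way round below 0.2 rad and contact force between case and tin above 0.05 N and value of joint case_lid below 0.1 rad and distance of tin from where it was at the start of the episode below 0.02 m and linear speed of case below 0.02 m/s).
It fails at once if the case's lid opens by more than 0.25 rad (value of joint case_lid above 0.25 rad).
It fails at once if the tin is shoved or knocked more than 30 mm from its place (distance of tin from where it was at the start of the episode above 0.03 m).
It also fails if it takes over 42 s, if anything falls off the work surface, if the arm or the gripper's body presses on something with over 40 N, if the wrist force passes 120 N, or if a joint passes its speed limit or range.

## Robot

A 7-joint arm with a two-finger parallel gripper is mounted at the origin on the work surface. World frame = base frame: x ahead of the robot, y to its left, z up, the work surface at z = 0. Lengths are in m, angles in rad, forces in N, time in s.
With the tool pointing down it reaches from about 0.425 to 0.925 m from the base axis. Payload 6.8 kg.
Tool frame: the origin (TCP) lies between the finger pads, 19 mm behind the fingertips; this is the grasp point; z points along the fingers, y is the line along which they close (so a half turn about z gives the same grasp; the last joint's range is limited). The gripper opens to 85 mm and grips with 20 to 120 N. Pads are 22 mm wide; open, the fingers measure 114 mm over their backs; the gripper's body (76 mm by 85 mm) begins 54 mm behind the grasp point. The pads swing forward as they close: fully open they stand 13 mm farther back than shut.
Start: joints at [1.144, 0.477, 0.022, 1.555, -0.011, 1.109, -0.083], TCP at [0.212, -0.641, 0.25] pointing down, gripper open.
Joint ranges: [-2.96, 2.96], [-0.34, 2.1], [-1.41, 1.46], [0.24, 2.44], [-1.37, 4.51], [0.17, 1.92], [-2.96, 2.96]. Speed limits (rad/s): [2.39, 2.39, 3.14, 3.14, 3.14, 3.14, 3.14].

## Interface

Orientations are given as a unit quaternion [w, x, y, z].
In Python, from station import * gives the robot as it stands.
- The arm moves only by the shell command python3 -m creep 'ROWS' [FORCE]. ROWS is JSON, a list of rows, each a list of 7 numbers: the gripper command: -1 is shut, 1 is fully open, values between are in proportion, then the shift along the world's x, y, z in mm, then the turn, a rotation vector about the world's x, y, z in rad. A call has 1 to 5 rows; each row shifts and turns the commanded pose from where the row before left it; what a row does not reach is not made up. A row lasts 1/8 s, in which the tool goes at most 62.5 mm and 10.7 degrees, less where a joint would pass 70% of its speed; a pose out of reach is approached as far as the arm can. A call is refused whole if a number of a shift passes 62.5 or a number of a turn 0.188, either way. A call with a gripper value outside its range is refused whole. The fingers move at their own pace and stop on an object; FORCE is the grip in N (left out, the last holds). Time passes only in rows, so rows that do not move let the fingers close. It gives the time, the measured TCP pose, the force, the opening and the grip force at its end, in the units of the state.
- get_obs(): the state, without advancing time (a new reading comes with each control period).
- read_camera(name): name is "scene" or "top" or "wrist"; returns (picture, depth): 420x560x3 uint8, red, green, blue; 420x560 float32, m along the optical axis (not along the pixel's ray), 0 where there is no reading.
- camera_params(name): a dict with "intrinsics" (3x3 intrinsics, pixels), "cam_to_world" (4x4, takes a point from camera to world coordinates); the wrist camera has in their place "mount" (4x4, takes a point from camera to tool coordinates, whose origin is the TCP and whose axes are the flange's). Camera axes: x right, y up, looking along -z (the intrinsics and any distortion apply to the point x, -y, -z); pixel columns grow to the right and rows downward; lengths in m; the calibration is good to about 2 mm. A picture is of the moment at which its call begins: read the wrist's pose just before it. camera_params takes no time and is no camera call.
- hand_in(): hands the job in; it is judged then, once.
The state is a dict: "t": time; "q": joint angles; "joint_vel": joint speeds; "joint_torque": joint torques, N m; "eef_pos": TCP position; "tool_rot": TCP orientation; "contact_force": force on the tool from outside, world axes, zero at the start; "torque": the same for the moment, N m; "gripper_width": opening from 0.0 (shut) to 1.0 (fully open); "grasp_force": force on a finger pad.
Only numpy, scipy, OpenCV 4.12 (cv2) and the standard library are available. Lean on these libraries where they do the work, as an engineer would, in place of code of your own. Each camera call takes 0.05 s, during which the arm holds its last target. There are 200 camera calls.

## Working session

There is one attempt and no reset: what is moved stays moved. The work goes in short steps, Python scripts to look and compute and a shell command to move; the robot and the scene stay as the last step left them, time stands still between calls to the robot, and variables do not carry over. Pictures are saved under pics/ and viewed, at most 10 in all, crops included, and the job is handed in when it is done.

```bash
mkdir -p pics; ls
python3 - <<'E'
from station import *
import cv2,numpy as np
o=get_obs();print({k:np.round(v,3) for k,v in o.items()})
for n in("scene","top"):
    im,d=read_camera(n);p=camera_params(n);print(n,p)
    cv2.imwrite(f"pics/{n}0.png",im[:,:,::-1]);np.savez(f"{n}0.npz",im=im,d=d,K=p["intrinsics"],T=p["cam_to_world"])
E
```

```text
pics
{'t': np.float64(0.0), 'q': array([ 1.144,  0.478,  0.022,  1.556, -0.012,  1.109, -0.083]), 'joint_vel': array([ 0.001,  0.   ,  0.002,  0.001,  0.001, -0.   ,  0.001]), 'joint_torque': array([ 0.0000e+00, -5.9647e+01,  1.6080e+00, -2.8120e+01,  1.3000e-02,
        9.0000e-03, -0.0000e+00]), 'eef_pos': array([ 0.211, -0.64 ,  0.249]), 'tool_rot': array([-0.001,  0.987,  0.159, -0.   ]), 'contact_force': array([-0.204,  0.251, -0.079]), 'torque': array([-0.043,  0.066,  0.009]), 'grasp_force': np.float64(0.0), 'gripper_width': np.float64(0.998)}
scene {'intrinsics': array([[495.08100185,   0.        , 289.37829211],
       [  0.        , 495.08100185, 204.44356738],
       [  0.        ,   0.        ,   1.        ]]), 'cam_to_world': array([[ 0.29565054, -0.83146816,  0.47037375,  1.13677042],
       [ 0.95529424,  0.25633869, -0.14732072, -0.07658073],
       [ 0.00191749,  0.49290078,  0.87008341,  0.97969283],
       [ 0.        ,  0.        ,  0.        ,  1.        ]])}
top {'intrinsics': array([[490.1707392 ,   0.        , 282.69785818],
       [  0.        , 490.1707392 , 208.23976085],
       [  0.        ,   0.        ,   1.        ]]), 'cam_to_world': array([[ 0.01434428,  0.99835284, -0.05555042,  0.55261672],
       [-0.99989584,  0.01423344, -0.00239049,  0.07706864],
       [-0.00159588,  0.05557892,  0.99845302,  1.30514083],
       [ 0.        ,  0.        ,  0.        ,  1.        ]])}
```

View pics/scene0.png

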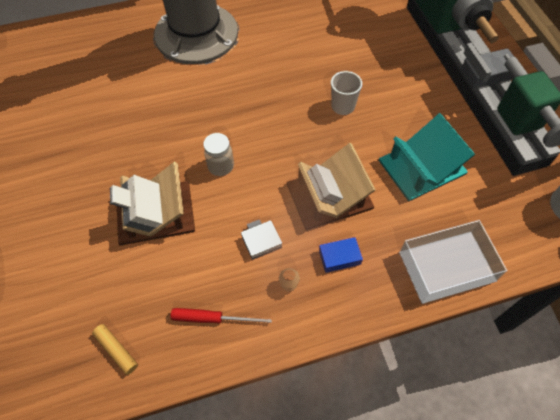

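View pics/top0.png

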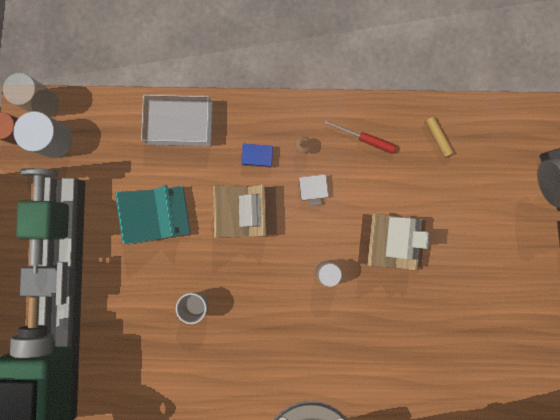

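The scene view shows the case at (145,205) with its tongue to the left, and the wooden out_cradle with the tin at (337,185). The top view shows them at (400,238), with the tongue at (420,240), and at (240,212). Next I measure both from depth.

```bash
cat > h.py <<'E'
import numpy as np,cv2
def cloud(n):
    f=np.load(n+".npz");d=f["d"];K=f["K"];T=f["T"]
    v,u=np.mgrid[:d.shape[0],:d.shape[1]]
    P=np.stack([(u-K[0,2])*d/K[0,0],-(v-K[1,2])*d/K[1,1],-d],-1)
    return f["im"],d,P@T[:3,:3].T+T[:3,3]
def plane(p):
    for _ in range(4):
        c=np.median(p,0) if _==0 else p.mean(0);n=np.linalg.svd(p-c,full_matrices=False)[2][2];n*=np.sign(n[2])
        r=np.abs((p-c)@n);p=p[r<max(.002,2*np.median(r))]
    return p.mean(0),n,p
E
python3 - <<'E'
from h import *
for n,boxes in(("top0",dict(lid=(360,210,440,275),tin=(205,180,272,242))),("scene0",dict(lid=(105,160,198,245),tin=(295,140,378,222)))):
    im,d,P=cloud(n);hsv=cv2.cvtColor(im,cv2.COLOR_RGB2HSV)
    for k,(a,b,c,e) in boxes.items():
        h=hsv[b:e,a:c];p=P[b:e,a:c];ok=d[b:e,a:c]>0
        m=(h[...,1]<70)&(h[...,2]>110)&ok
        m=cv2.morphologyEx(m.astype(np.uint8),cv2.MORPH_OPEN,np.ones((2,2)))
        w=(h[...,1]>=70)&ok&(p[...,2]>.02)
        for nm,mm in((k,m>0),("wood_"+k,w)):
            q=p[mm];q=q[q[:,2]>.02]
            np.save(f"{n}_{nm}.npy",q)
            print(n,nm,len(q),np.percentile(q,[2,50,98],axis=0).round(4).tolist())
E
```

```text
top0 lid 1352 [[0.5017, -0.2676, 0.0589], [0.5487, -0.2196, 0.0955], [0.598, -0.1869, 0.1271]]
top0 wood_lid 1226 [[0.4758, -0.2548, 0.0343], [0.5208, -0.1679, 0.0737], [0.6065, -0.1345, 0.0956]]
top0 tin 687 [[0.5734, 0.1343, 0.0504], [0.6126, 0.161, 0.0773], [0.6519, 0.1891, 0.092]]
top0 wood_tin 1947 [[0.5498, 0.127, 0.0319], [0.6108, 0.2095, 0.0702], [0.676, 0.251, 0.0941]]
scene0 lid 1669 [[0.506, -0.2628, 0.0591], [0.5541, -0.2151, 0.0947], [0.6018, -0.1814, 0.1262]]
scene0 wood_lid 1555 [[0.479, -0.2642, 0.0265], [0.5635, -0.1639, 0.0739], [0.6091, -0.1331, 0.0952]]
scene0 tin 725 [[0.5803, 0.1415, 0.05], [0.6208, 0.1609, 0.0788], [0.6552, 0.196, 0.0912]]
scene0 wood_tin 2579 [[0.5506, 0.1273, 0.029], [0.6275, 0.2116, 0.0694], [0.6787, 0.2515, 0.0938]]
```

Run:
```python
import cv2,numpy as np
a=cv2.imread("pics/top0.png");b=cv2.imread("pics/scene0.png")
f=lambda i,x,y:cv2.resize(i[y:y+75,x:x+100],(400,300),interpolation=cv2.INTER_CUBIC)
cv2.imwrite("pics/crop.png",np.vstack([np.hstack([f(a,350,205),f(a,195,175)]),np.hstack([f(b,100,168),f(b,285,142)])]))
```

```text
(no output)
```

View pics/crop.png

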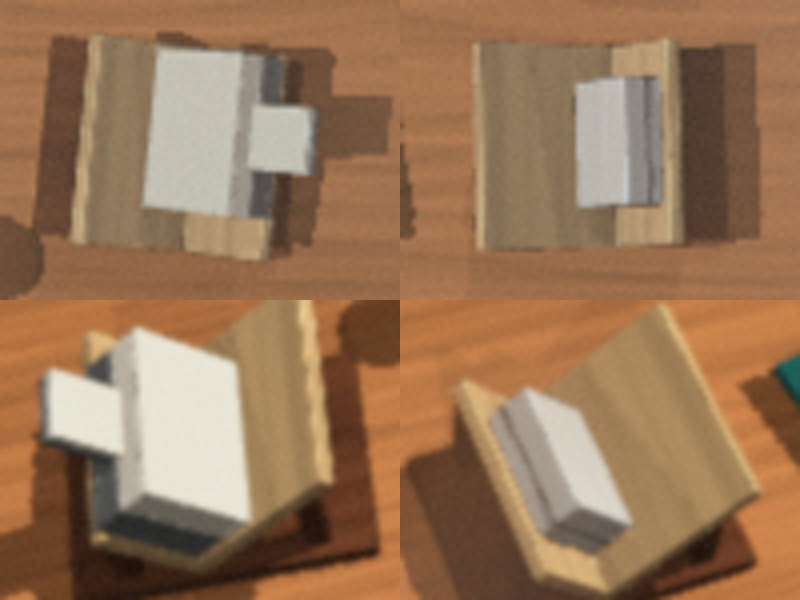

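The crop shows the lid face at top-view columns 388–408, the tongue at 412–428, the out ledge at 216–238 and the tin face at 240–251. Now I fit planes and edges.

Run:
```python
from h import *
im,d,P=cloud("top0")
ims,ds,S=cloud("scene0")
def fit(nm,a,b,c,e,lo):
    p=P[b:e,a:c].reshape(-1,3);p=p[p[:,2]>lo];c0,n,q=plane(p)
    print(nm,"yaw of normal (0=+y) ",np.degrees(np.arctan2(-n[0],n[1])).round(2),"elev",np.degrees(np.arcsin(n[2])).round(2),c0.round(4),n.round(4),len(q))
    return c0,n
L=fit("lid",390,220,406,254,.04);R=fit("src ledge",374,220,385,256,.04)
O=fit("out ledge",217,189,236,233,.03);Tn=fit("tin",241,197,250,224,.03)
Tg=fit("tongue",414,234,426,246,.06)
for nm,(c0,n),zlo,hint in(("lid",L,.04,1),("tin",Tn,.03,1),("outledge",O,.02,1),("tongue",Tg,.06,1),("srcledge",R,.03,1)):
    for cn,C in(("top",P),("scene",S)):
        p=C.reshape(-1,3);p=p[(np.linalg.norm(p-c0,axis=1)<.1)&(p[:,2]>zlo)]
        off=np.median(((p-c0)@n)[np.abs((p-c0)@n)<.006]);p=p[np.abs((p-c0)@n-off)<.003]
        x=np.cross(n,[0,0,1]);x/=np.linalg.norm(x);s=np.cross(n,x)
        uv=np.c_[(p-c0)@x,(p-c0)@s].astype(np.float32)
        lim={"lid":.06,"tin":.05,"outledge":.085,"tongue":.027,"srcledge":.085}[nm];uv=uv[np.abs(uv).max(1)<lim]
        # largest blob
        g=np.zeros((200,200),np.uint8)
        for i in np.round(uv*1000+100).astype(int):cv2.circle(g,tuple(map(int,i)),2,1,-1)
        g=cv2.erode(g,np.ones((3,3)));cs,_=cv2.findContours(g,cv2.RETR_EXTERNAL,cv2.CHAIN_APPROX_NONE);k=max(cs,key=cv2.contourArea)
        (m,sz,an)=cv2.minAreaRect(k);m=(np.array(m)-100)/1000
        print(nm,cn,"off",round(off*1e3,1),"ctr",(c0+off*n+m[0]*x+m[1]*s).round(4),"size",np.round(sz,1),"ang",round(an,1),"xaxis",x.round(3))
```

```text
lid yaw of normal (0=+y)  179.63 elev 12.6 [ 0.5542 -0.2043  0.0927] [-0.0063 -0.9759  0.2182] 544
src ledge yaw of normal (0=+y)  -179.91 elev 11.55 [ 0.5512 -0.1604  0.0847] [ 0.0016 -0.9798  0.2001] 396
out ledge yaw of normal (0=+y)  -178.12 elev 49.99 [0.6138 0.2224 0.0732] [ 0.0211 -0.6426  0.7659] 551
tin yaw of normal (0=+y)  3.43 elev 4.54 [0.6152 0.1734 0.0842] [-0.0597  0.9951  0.0791] 221
tongue yaw of normal (0=+y)  138.91 elev 11.92 [ 0.5479 -0.2453  0.1423] [-0.6431 -0.7374  0.2065] 87
lid top off -0.8 ctr [ 0.5694 -0.2062  0.0813] size [ 9.  41.9] ang 86.4 xaxis [-1.     0.006  0.   ]
lid scene off 0.2 ctr [ 0.5679 -0.2063  0.0854] size [ 9.3 71.7] ang 84.0 xaxis [-1.     0.006  0.   ]
tin top off 0.1 ctr [0.5956 0.173  0.0757] size [30.6  7.4] ang 9.9 xaxis [ 0.998  0.06  -0.   ]
tin scene off -0.1 ctr [0.6325 0.175  0.0759] size [21.9  6.2] ang 7.6 xaxis [ 0.998  0.06  -0.   ]
outledge top off -0.0 ctr [0.6124 0.2105 0.0632] size [129.4 104. ] ang 1.6 xaxis [-0.999 -0.033  0.   ]
outledge scene off -1.2 ctr [0.6122 0.2094 0.0607] size [108. 132.] ang 90.0 xaxis [-0.999 -0.033  0.   ]
tongue top off 0.0 ctr [ 0.5592 -0.2609  0.1216] size [18.3  5.9] ang 32.0 xaxis [-0.754  0.657  0.   ]
tongue scene off -0.3 ctr [ 0.5562 -0.2577  0.1225] size [25.3  9.5] ang 18.4 xaxis [-0.754  0.657  0.   ]
srcledge top off -0.1 ctr [ 0.5447 -0.1617  0.0778] size [10. 35.] ang 90.0 xaxis [-1.    -0.002  0.   ]
srcledge scene off -0.2 ctr [ 0.5572 -0.1617  0.0774] size [108.1  15.4] ang 2.4 xaxis [-1.    -0.002  0.   ]
```

```bash
cat >> h.py <<'E'
def ransac(p,elev,tol=.0025,it=1500):
    r=np.random.default_rng(0);best=None;bc=0
    for _ in range(it):
        a,b,c=p[r.choice(len(p),3,False)];n=np.cross(b-a,c-a);l=np.linalg.norm(n)
        if l<1e-5:continue
        n/=l;n*=np.sign(n[2])
        if abs(np.degrees(np.arcsin(n[2]))-elev)>6:continue
        m=np.abs((p-a)@n)<tol
        if m.sum()>bc:bc=m.sum();best=m
    q=p[best];c0=q.mean(0);n=np.linalg.svd(q-c0,full_matrices=False)[2][2];n*=np.sign(n[2]);return c0,n,q
def rect(p,c0,n):
    x=np.cross(n,[0,0,1]);x/=np.linalg.norm(x);s=np.cross(n,x)
    uv=np.c_[(p-c0)@x,(p-c0)@s].astype(np.float32)
    g=np.zeros((400,400),np.uint8)
    for i in np.round(uv*1000+200).astype(int):cv2.circle(g,tuple(map(int,i)),2,1,-1)
    g=cv2.erode(g,np.ones((3,3)));cs,_=cv2.findContours(g,cv2.RETR_EXTERNAL,cv2.CHAIN_APPROX_NONE);k=max(cs,key=cv2.contourArea)
    m,sz,an=cv2.minAreaRect(k);m=(np.array(m)-200)/1000
    return (c0+m[0]*x+m[1]*s).round(4),np.round(sz,1),round(an,1),s
E
python3 - <<'E'
from h import *
for cn in("top0","scene0"):
    w=np.load(cn+"_lid.npy");
    for nm,p,el in(("lid",w,40),("srcledge",np.load(cn+"_wood_lid.npy"),50),("tin",np.load(cn+"_tin.npy"),40),("outledge",np.load(cn+"_wood_tin.npy"),50)):
        c0,n,q=ransac(p,el);print(cn,nm,len(q),"yaw",np.degrees(np.arctan2(-n[0],n[1])).round(2),"elev",np.degrees(np.arcsin(n[2])).round(2),"rect",*rect(q,c0,n)[:3])
        if nm=="lid":
            r=(w-c0)@n; t=w[(r<-.008)&(r>-.024)&(w[:,2]>.11)]
            c1,n1,q1=ransac(t,40);print(" tongue",len(q1),"depth",np.median((q1-c0)@n).round(4),"elev",np.degrees(np.arcsin(n1[2])).round(1),rect(q1,c1,n)[:3])
E
```

```text
top0 lid 673 yaw -5.46 elev 39.68 rect [ 0.5519 -0.2077  0.0856] [100.  65.] 0.0
 tongue 124 depth -0.0165 elev 42.4 (array([ 0.5474, -0.2573,  0.1199]), array([27., 39.]), 90.0)
top0 srcledge 803 yaw 174.83 elev 50.06 rect [ 0.5447 -0.1632  0.0764] [ 65.  129.8] 89.2
top0 tin 350 yaw 2.05 elev 40.57 rect [0.6139 0.1681 0.08  ] [76.7 34.4] 1.1
top0 outledge 1109 yaw -178.19 elev 50.1 rect [0.6118 0.2204 0.0715] [ 75. 130.] 90.0
scene0 lid 1012 yaw -5.55 elev 40.5 rect [ 0.5525 -0.2038  0.0827] [ 68. 100.] 90.0
 tongue 162 depth -0.0155 elev 44.7 (array([ 0.5487, -0.2544,  0.1179]), array([39.1, 27.8]), 2.0)
scene0 srcledge 1033 yaw 174.97 elev 50.06 rect [ 0.5452 -0.1678  0.0708] [ 79.1 130.7] 88.3
scene0 tin 387 yaw 1.77 elev 41.77 rect [0.6174 0.1684 0.0815] [29.1 75.9] 88.3
scene0 outledge 1571 yaw -177.56 elev 50.22 rect [0.6124 0.2118 0.0627] [102.  132.5] 89.0
```

```bash
cat > go.py <<'E'
import numpy as np,sys
from scipy.spatial.transform import Rotation as R
from station import get_obs
def case(yawdeg,flip):
    y=np.radians(yawdeg);h=np.array([-np.sin(y),np.cos(y),0]);z=np.array([0,0,1.])
    X=.6428*h-.766*z; Z=.766*h+.6428*z
    if flip:Z=-Z
    return X,Z
SRC=(np.array([.5506,-.2226,.0701]),)+case(-5.4,0)
h=np.array([-.034,.9994,0]);OUT=(np.array([.6127,.1907,.088]),)+case(1.95,1)
def show(name,back,sgn=-1,out=0,off=(0,0,0)):
    C,X,Z=OUT if out else SRC
    Y=sgn*Z;G=np.c_[np.cross(Y,X),Y,X];p=C-(.058+back)*X+np.array(off)
    o=get_obs();q=o["tool_rot"];N=R.from_quat([q[1],q[2],q[3],q[0]])
    rv=(R.from_matrix(G)*N.inv()).as_rotvec();dp=(p-o["eef_pos"])*1e3
    print(name,"goal",p.round(4),"shift mm",dp.round(1),"norm",np.linalg.norm(dp).round(),"turn",rv.round(4),"ang",np.linalg.norm(rv).round(3),"q",np.round(o["q"],3),"t",round(float(o["t"]),2))
E
python3 - <<'E'
from go import *
show("pre-",.08,-1);show("pre+",.08,1);show("out",.08,-1,1)
E
```

```text
pre- goal [ 0.5423 -0.3109  0.1758] shift mm [330.9 329.6 -73.3] norm 473.0 turn [ 0.6969  0.0784 -0.3961] ang 0.805 q [ 1.144  0.478  0.022  1.556 -0.011  1.109 -0.083] t 0.1
pre+ goal [ 0.5423 -0.3109  0.1758] shift mm [330.9 329.6 -73.3] norm 473.0 turn [ 0.108  -0.9561  2.5804] ang 2.754 q [ 1.144  0.478  0.022  1.556 -0.011  1.109 -0.083] t 0.1
out goal [0.6157 0.102  0.1937] shift mm [404.4 742.6 -55.4] norm 847.0 turn [ 0.1747 -0.9788  2.6968] ang 2.874 q [ 1.144  0.478  0.022  1.556 -0.011  1.109 -0.083] t 0.1
```

```bash
python3 -m creep '[[0.1,41,41,0,0.087,0.01,-0.05],[0.1,41,41,0,0.087,0.01,-0.05],[0.1,41,41,-12,0.087,0.01,-0.05],[0.1,41,41,-12,0.087,0.01,-0.05]]' 40; python3 -m creep '[[0.1,41,41,-12,0.087,0.01,-0.05],[0.1,41,41,-12,0.087,0.01,-0.05],[0.1,41,41,-12,0.087,0.01,-0.05],[0.1,41,41,-12,0.087,0.01,-0.05]]'
python3 -c "
from go import *
show('pre-',.08,-1);show('out',.08,-1,1)"
```

```text
t: 0.6
eef_pos: [0.3768, -0.4755, 0.2256]
tool_rot: [-0.175, 0.983, 0.057, 0.008]
contact_force: [0.1, -0.2, -1.0]
gripper_width: 0.552
grasp_force: 0.0
t: 1.1
eef_pos: [0.5407, -0.3117, 0.1773]
tool_rot: [-0.342, 0.938, -0.047, 0.015]
contact_force: [0.6, 0.1, 0.8]
gripper_width: 0.548
grasp_force: 0.0
pre- goal [ 0.5423 -0.3109  0.1758] shift mm [ 1.5  0.8 -1.5] norm 2.0 turn [-0.0007 -0.0039  0.0049] ang 0.006 q [ 0.78   0.709 -0.143  1.51  -0.496  1.363 -0.805] t 1.1
out goal [0.6157 0.102  0.1937] shift mm [ 75.  413.7  16.4] norm 421.0 turn [ 0.059   1.9544 -2.324 ] ang 3.037 q [ 0.78   0.709 -0.143  1.51  -0.496  1.363 -0.805] t 1.1
```

```bash
cat > wr.py <<'E'
import sys,numpy as np,cv2
from station import *
from scipy.spatial.transform import Rotation as R
def shot(name):
    o=get_obs();im,d=read_camera("wrist");p=camera_params("wrist")
    q=o["tool_rot"];A=np.eye(4);A[:3,:3]=R.from_quat([q[1],q[2],q[3],q[0]]).as_matrix();A[:3,3]=o["eef_pos"]
    cv2.imwrite(f"pics/{name}.png",im[:,:,::-1]);np.savez(name+".npz",im=im,d=d,K=p["intrinsics"],T=A@p["mount"],A=A)
    return p
if __name__=="__main__":print(shot(sys.argv[1])["mount"].round(3))
E
python3 wr.py wr1
```

```text
[[-0.     0.947  0.32   0.083]
 [ 1.     0.    -0.    -0.001]
 [-0.     0.32  -0.947 -0.123]
 [ 0.     0.     0.     1.   ]]
```

View pics/wr1.png

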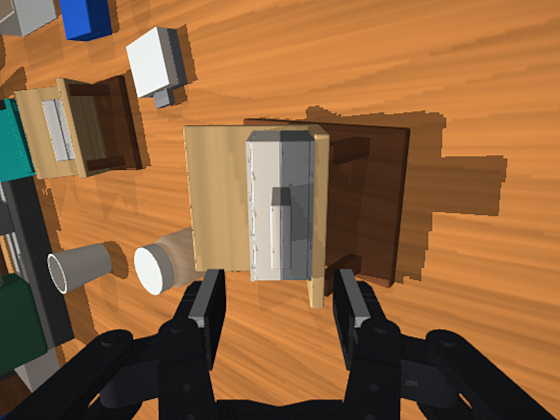

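The wrist view shows the tongues end-on at about (281,237), midway between the fingers at 225 and 340. I check the offset numerically.

Run:
```python
from h import *
f=np.load("wr1.npz");im,d,P=cloud("wr1");A=f["A"];T=(P-A[:3,3])@A[:3,:3]
t=T[195:280,258:305].reshape(-1,3);m=d[195:280,258:305].ravel()>0;t=t[m]
t=t[(t[:,2]>.045)&(t[:,2]<.075)]
print(len(t),np.percentile(t,[2,50,98],axis=0).round(4))
b=T[140:285,240:325].reshape(-1,3);b=b[(b[:,2]>.09)&(b[:,2]<.125)];print(np.percentile(b,[1,50,99],axis=0).round(4))
```

```text
1369 [[-0.0171 -0.0059  0.0688]
 [ 0.0034 -0.0002  0.0701]
 [ 0.0216  0.0055  0.0726]]
[[-0.0493 -0.0217  0.1012]
 [ 0.0116  0.0077  0.1102]
 [ 0.0513  0.0307  0.1151]]
```

```bash
python3 -m creep '[[0.1,2,13.5,-16,0,0,0],[0.1,2,13.5,-16,0,0,0],[0.1,1.5,13,-16,0,0,0],[0.1,1.5,13,-16,0,0,0],[-0.3,0,0,0,0,0,0]]' 40; python3 -m creep '[[-1,0,0,0,0,0,0],[-1,0,0,0,0,0,0],[-1,0,0,0,0,0,0],[-1,0,0,0,0,0,0]]' 40; python3 -c "
from go import *
show('g',0,-1)"
```

```text
t: 1.78
eef_pos: [0.5458, -0.2584, 0.1128]
tool_rot: [-0.342, 0.939, -0.046, 0.014]
contact_force: [0.0, -0.4, 0.0]
gripper_width: 0.357
grasp_force: 0.0
t: 2.28
eef_pos: [0.5467, -0.2607, 0.1147]
tool_rot: [-0.34, 0.939, -0.046, 0.016]
contact_force: [-2.3, -1.8, 5.5]
gripper_width: 0.114
grasp_force: 41.8
g goal [ 0.5471 -0.2597  0.1145] shift mm [ 0.4  1.  -0.2] norm 1.0 turn [ 0.0028 -0.0021  0.0036] ang 0.005 q [ 0.739  0.743 -0.17   1.617 -0.521  1.205 -0.782] t 2.27
```

```bash
python3 -m creep '[[-1,0,0,12,0,0,0],[-1,0,0,25,0,0,0],[-1,0,0,40,0,0,0],[-1,0,0,45,0,0,0],[-1,0,20,40,0,0,0]]' 40; python3 -c "
from go import *
show('g',.1,-1,1)"
```

```text
t: 2.9
eef_pos: [0.5466, -0.2417, 0.2791]
tool_rot: [-0.339, 0.939, -0.047, 0.017]
contact_force: [0.8, 0.1, -1.2]
gripper_width: 0.111
grasp_force: 41.5
g goal [0.6162 0.0892 0.209 ] shift mm [ 69.5 330.9 -70. ] norm 345.0 turn [ 0.0636  1.9484 -2.3302] ang 3.038 q [ 0.72   0.537 -0.17   1.558 -0.53   1.419 -0.931] t 2.9
```

```bash
python3 wr.py wr2
```

```text
[[-0.     0.947  0.32   0.083]
 [ 1.     0.    -0.    -0.001]
 [-0.     0.32  -0.947 -0.123]
 [ 0.     0.     0.     1.   ]]
```

View pics/wr2.png

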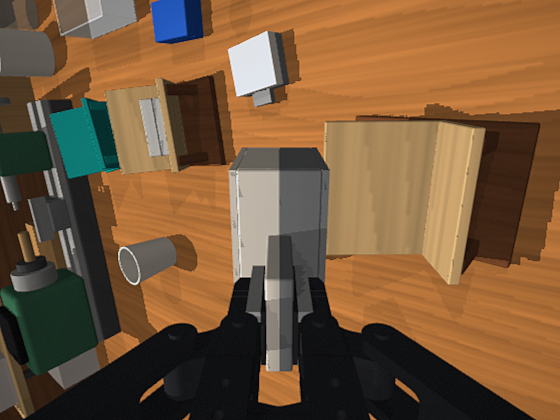

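The case is held shut and squarely in the pads, at about (280,240). Now I start the half turn and watch q7.

```bash
python3 -m creep '[[-1,0,0,10,-0.011,-0.115,0.138],[-1,0,0,10,-0.011,-0.115,0.138],[-1,0,0,0,-0.011,-0.115,0.138]]' 40; python3 -c "
from go import *
show('g',.1,-1,1)"
```

```text
t: 3.32
eef_pos: [0.547, -0.24, 0.2984]
tool_rot: [-0.322, 0.917, 0.209, 0.108]
contact_force: [-0.3, -0.4, -2.1]
gripper_width: 0.113
grasp_force: 41.5
g goal [0.6162 0.0892 0.209 ] shift mm [ 69.2 329.2 -89.4] norm 348.0 turn [-0.0529 -1.7056  2.0883] ang 2.697 q [ 0.796  0.529 -0.285  1.536 -0.484  1.431 -0.444] t 3.33
```

```bash
for i in 1 2; do python3 -m creep '[[-1,4.5,26,0,-0.003,-0.114,0.139],[-1,4.5,26,0,-0.003,-0.114,0.139],[-1,4.5,26,0,-0.003,-0.114,0.139],[-1,4.5,26,0,-0.003,-0.114,0.139],[-1,4.5,26,0,-0.003,-0.114,0.139]]' 40; done; python3 -c "
from go import *
show('g',0,-1,1,(0,0,.09))"
```

```text
t: 3.95
eef_pos: [0.5691, -0.1093, 0.2973]
tool_rot: [-0.263, 0.729, 0.586, 0.238]
contact_force: [0.4, -0.8, -1.3]
gripper_width: 0.111
grasp_force: 41.4
t: 4.58
eef_pos: [0.5916, 0.0206, 0.2971]
tool_rot: [-0.15, 0.396, 0.847, 0.322]
contact_force: [0.0, 1.3, -1.0]
gripper_width: 0.113
grasp_force: 41.4
g goal [0.614  0.1534 0.2224] shift mm [ 22.3 132.9 -74.6] norm 154.0 turn [-0.0177 -0.572   0.6949] ang 0.9 q [ 0.772  0.534 -0.79   1.685 -0.395  1.133  0.928] t 4.58
```

```bash
python3 -m creep '[[-1,4.5,26.5,-10,-0.003,-0.114,0.139],[-1,4.5,26.5,-10,-0.003,-0.114,0.139],[-1,4.5,26.5,-10,-0.003,-0.114,0.139],[-1,4.5,26.5,-10,-0.003,-0.114,0.139],[-1,4.5,26.5,-10,-0.003,-0.114,0.139]]' 40; python3 -c "
from go import *
show('g',0,-1,1,(0,0,.09))"
```

```text
t: 5.2
eef_pos: [0.6143, 0.1529, 0.2465]
tool_rot: [-0.008, -0.016, 0.939, 0.342]
contact_force: [-0.1, -0.9, -0.9]
gripper_width: 0.108
grasp_force: 41.4
g goal [0.614  0.1534 0.2224] shift mm [ -0.4   0.6 -24.1] norm 24.0 turn [-0.0005 -0.0036 -0.001 ] ang 0.004 q [ 0.654  0.675 -0.987  1.705 -0.179  0.915  1.525] t 5.2
```

```bash
python3 wr.py wr3
python3 - <<'E'
from h import *
f=np.load("wr3.npz");im,d,P=cloud("wr3");A=f["A"];T=(P-A[:3,3])@A[:3,:3]
t=T[T[...,2]<.035];ok=(d>0)
m=ok&(np.abs(T[...,0])<.07)&(np.abs(T[...,1])<.04)&(T[...,2]>.018)&(T[...,2]<.045)
b=T[m];print("body top",len(b),np.percentile(b,[1,50,99],axis=0).round(4))
E
```

```text
[[-0.     0.947  0.321  0.082]
 [ 1.     0.     0.001  0.001]
 [ 0.     0.321 -0.947 -0.123]
 [ 0.     0.     0.     1.   ]]
body top 9892 [[-0.0018 -0.0209  0.0223]
 [ 0.0295  0.0003  0.0289]
 [ 0.0489  0.0213  0.0425]]
```

View pics/wr3.png

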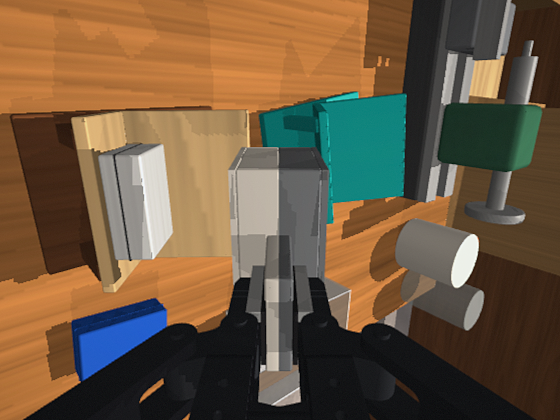

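The wrist view shows the lid on the left (x≈250) facing the tin (135,200), with the case shut. I check the cradle and tin against the target from this view.

Run:
```python
from h import *
from go import OUT
C,X,Z=OUT;Zn=-Z;Yc=np.cross(Zn,X)
im,d,P=cloud("wr3");A=np.load("wr3.npz")["A"]
print("lid normal/slope axes",X.round(3),Zn.round(3))
def ev(nm,a,b,c,e,lo):
    p=P[b:e,a:c].reshape(-1,3);p=p[p[:,2]>lo];g=((p-C)@np.c_[X,Yc,Zn])*1e3
    return p,g
# ledge
for nm,el,box,sel in(("ledge",50,(130,112,232,255),None),("tinface",40,(120,140,175,262),None)):
    p=P[box[1]:box[3],box[0]:box[2]].reshape(-1,3);p=p[(p[:,2]>.03)&(p[:,2]<.14)]
    c0,n,q=ransac(p,el);g=((q-C)@np.c_[X,Yc,Zn])*1e3
    print(nm,len(q),"yaw",np.degrees(np.arctan2(-n[0],n[1])).round(2),"elev",np.degrees(np.arcsin(n[2])).round(1),"in goal case frame (slope,width,out) pct",np.percentile(g,[1,50,99],axis=0).round(1).tolist())
```

```text
lid normal/slope axes [-0.022  0.642 -0.766] [-0.026  0.766  0.643]
ledge 10225 yaw -177.64 elev 50.0 in goal case frame (slope,width,out) pct [[31.2, -61.0, -45.0], [32.9, 14.9, 1.2], [34.6, 62.7, 33.2]]
tinface 3459 yaw 2.45 elev 42.9 in goal case frame (slope,width,out) pct [[-22.1, -40.3, -26.3], [-0.4, 2.4, -21.6], [33.9, 38.7, -18.1]]
```

```bash
python3 -m creep '[[-1,0,0.5,-30,0,-0.003,0],[-1,0,0,-30,0,0,0],[-1,0,0,-25,0,0,0],[-1,0,0,-15,0,0,0],[-1,0,0,-5,0,0,0]]' 40; python3 -m creep '[[-1,0,0,-3,0,0,0],[-1,0,0,0,0,0,0]]';python3 -c "
from go import *
show('g',0,-1,1)"
```

```text
t: 5.88
eef_pos: [0.614, 0.1529, 0.1405]
tool_rot: [-0.008, -0.013, 0.939, 0.343]
contact_force: [0.5, 0.3, -1.0]
gripper_width: 0.112
grasp_force: 41.4
t: 6.12
eef_pos: [0.6144, 0.1531, 0.1386]
tool_rot: [-0.007, -0.014, 0.939, 0.343]
contact_force: [-0.3, -1.1, -1.4]
gripper_width: 0.109
grasp_force: 41.4
g goal [0.614  0.1534 0.1324] shift mm [-0.5  0.3 -6.2] norm 6.0 turn [-0.0024 -0.0043  0.0033] ang 0.006 q [ 0.612  0.812 -0.923  1.77  -0.119  0.75   1.578] t 6.12
```

```bash
python3 -m creep '[[-1,0,0,-2,0,0,0],[-1,0,0,0,0,0,0]]'; python3 -m creep '[[-1,0,0,-1.5,0,0,0],[-1,0,0,0,0,0,0]]'; python3 -m creep '[[-1,0,0,-1,0,0,0],[-1,0,0,0,0,0,0]]'
```

```text
t: 6.38
eef_pos: [0.6141, 0.153, 0.1362]
tool_rot: [-0.008, -0.014, 0.939, 0.343]
contact_force: [-0.3, 0.5, -0.9]
gripper_width: 0.113
grasp_force: 41.4
t: 6.62
eef_pos: [0.6143, 0.153, 0.1347]
tool_rot: [-0.008, -0.014, 0.939, 0.343]
contact_force: [0.0, -0.8, -0.2]
gripper_width: 0.111
grasp_force: 41.5
t: 6.88
eef_pos: [0.6145, 0.153, 0.1344]
tool_rot: [-0.007, -0.013, 0.939, 0.343]
contact_force: [-1.0, -3.5, 6.7]
gripper_width: 0.114
grasp_force: 42.0
```

```bash
python3 -m creep '[[-0.7,0,0,0,0,0,0],[-0.5,0,0,0,0,0,0],[-0.2,0,0,0,0,0,0],[0,0,0,0,0,0,0],[0,0,0,0,0,0,0]]'; python3 -m creep '[[0,0.4,-13,15,0,0,0],[0,0.8,-26,31,0,0,0],[0,1,-32,38,0,0,0],[0,0,-20,40,0,0,0],[0,0,0,0,0,0,0]]'
cat > chk.py <<'E'
from h import *
from station import *
from go import OUT
C,X,Z=OUT;Yc=np.cross(Z,X)
for n in("top","scene"):
    im,d=read_camera(n);p=camera_params(n);cv2.imwrite(f"pics/{n}9.png",im[:,:,::-1]);np.savez(n+"9.npz",im=im,d=d,K=p["intrinsics"],T=p["cam_to_world"])
    _,_,P=cloud(n+"9");q=P[(np.abs((P-C)@Yc)<.07)&(np.abs((P-C)@X)<.1)&(np.abs((P-C)@Z)<.04)&(P[...,2]<.15)]
    q=q[(q-C)@X<.03];c0,m,r=ransac(q,40);g=((r-C)@np.c_[X,Yc,-Z])*1e3
    print(n,len(r),"yaw",np.degrees(np.arctan2(-m[0],m[1])).round(2),"elev",np.degrees(np.arcsin(m[2])).round(1),np.percentile(g,[1,50,99],axis=0).round(1).tolist())
a=cv2.imread("pics/top9.png")[170:245,195:295];b=cv2.imread("pics/scene9.png")[135:210,285:385]
cv2.imwrite("pics/fin.png",np.hstack([cv2.resize(i,(400,300),interpolation=cv2.INTER_CUBIC) for i in(a,b)]))
E
python3 chk.py
```

```text
t: 7.5
eef_pos: [0.614, 0.153, 0.1335]
tool_rot: [-0.008, -0.014, 0.939, 0.343]
contact_force: [-0.1, 0.3, -0.3]
gripper_width: 0.499
grasp_force: 0.0
t: 8.12
eef_pos: [0.6188, 0.0592, 0.2615]
tool_rot: [-0.004, -0.012, 0.94, 0.342]
contact_force: [0.4, 0.1, -0.9]
gripper_width: 0.498
grasp_force: 0.0
top 591 yaw 2.38 elev 40.2 [[-34.6, -48.1, 19.3], [-3.5, -0.1, 21.8], [29.4, 50.2, 24.0]]
scene 518 yaw 1.98 elev 41.6 [[-33.2, -48.0, 19.3], [-6.3, 4.8, 23.4], [29.0, 51.4, 24.9]]
```

View pics/fin.png

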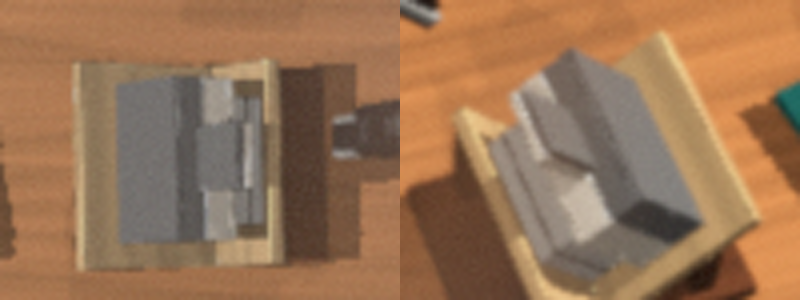

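The case lies grey side up on the tin, lid against it and tongues up. The face is within about 1 mm of its plane, square and centred. Handing in.

```bash
python3 -c "
from station import *
print(hand_in())"
```

```text
the job is handed in; nothing more can be done
None
```

The case lies shut and turned over on the tin in the out_cradle, within about 2 mm of its place by the last camera check, and the job was handed in at about 8 s; hand_in() gave no verdict.

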